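# Run down the wing nut on the cam jig

## Task

Run the loose wing nut on the cam jig down by pushing it round clockwise (seen from above) with stroke after stroke of a fingertip against one wing at a time, until it is fully home on its washer and turns no further. Do not pinch or grip the nut, do not shift or lift the jig, leave the parts standing around it where they are, and finish clear of everything.

Things in the scene. Friction and masses are not known exactly. Their poses are not given: they have to be found in the camera images.
- wing_nut (a joint): Turn of the wing nut on the jig's stud, rad; grows as it turns clockwise seen from above. At 11.0 it is seated on the washer and stops dead; it starts 5 to 9 rad short of that. It sinks 5 mm a turn, so its underside is 0 (seated) to 7.2 mm above the washer. Slight friction (0.04 N m, about 1.5 N at a wing); stays where it is left, no spring back.
- nut_side_p: One long side (hub half and a face of each wing) of the steel wing nut; moves with it. Origin: on the stud axis at the nut's underside (39 mm above the bench when seated). z up; the wings stretch along +x and -x, 76 mm tip to tip; this side looks to +y. Pushing the +x wing on this side, or the -x wing on the other side, turns the nut clockwise. Fingers on both sides at once are a pinch.
- nut_side_m: The other long side of the wing nut, looking to -y; origin and axes as nut_side_p. Each wing is an upright plate 8 mm thick, 9 to 38 mm from the axis, lower edge 8 mm and top edge 32 mm above the nut's underside. The hub is 24 mm in diameter at the foot, 20 mm at the top, 14 mm high.
- nut_end_a: Rounded outer end of the wing along +x of the nut (38 mm from the axis); same origin and axes as nut_side_p.
- nut_end_b: Rounded outer end of the wing along -x; same origin and axes as nut_side_p. Fingers on both ends at once count as a pinch.
- jig: The cam jig, a loose block of about 3 kg held only by its weight: grey base 170 (x) by 150 (y) by 20 mm high; origin at the centre of its underside, z up. On one axis above the origin: a dark steel pear-shaped cam (40 mm radius, lobe out to 60 mm towards +x, top at 36 mm), a washer of 18 mm radius (top at 39 mm) and the 12 mm stud (top at 70 mm) that carries the wing nut.
- stop_post (a point): Centre of the top of the jig's stop post, an upright steel pin of 14 mm diameter that stands 58 mm to the +y side of the stud and reaches 105 mm above the bench, higher than the nut: a finger cannot well pass between it and the nut's wings (13 mm gap).
- roller: Bystander: loose upright steel roller, 34 mm diameter, 45 mm high; origin at the centre of its underside.
- bush: Bystander: loose brass bush, 44 mm outside, 28 mm bore, 30 mm high; origin at the centre of its underside.
- tin: Bystander: loose grey tin, 56 mm diameter, 70 mm high; origin at the centre of its underside.
- spare_stud: Bystander: loose dark stud on a round foot, foot 36 mm diameter, pin 16 mm diameter, 60 mm high; origin at the centre of its underside.
Not all that is in view belongs to the job. Of the things that look like the jig, the smallest one is meant.

How it is judged:
At the end, for the whole second after the job is handed in: The wing nut is seated on its washer (within 0.25 rad of its stop) and still; the jig stands flat within 15 mm of where it was, and so does every part around it (value of joint wing_nut above 10.75 rad and velocity of joint wing_nut below 0.1 rad/s and distance of each of jig, roller, bush, tin, spare_stud from where it was at the start of the episode below 0.015 m and angle between jig's own z axis and vertical below 0.03 rad); the robot touches nothing.
It fails at once if the nut was pinched: fingers pressed on both of its long sides at once (contact force between the fingers and nut_side_p above 0.5 N and contact force between the fingers and nut_side_m above 0.5 N).
It fails at once if the nut was pinched by the two ends of its wings (contact force between the fingers and nut_end_a above 0.5 N and contact force between the fingers and nut_end_b above 0.5 N).
It fails at once if the jig was shifted or lifted by more than 15 mm (distance of jig from where it was at the start of the episode above 0.015 m).
It fails at once if a part beside the jig was moved by more than 15 mm (distance of any of roller, bush, tin, spare_stud from where it was at the start of the episode above 0.015 m).
It also fails if it takes over 58 s, if anything falls off the work surface, if the arm or the gripper's body presses on something with over 40 N, if the wrist force passes 120 N, or if a joint passes its speed limit or range.

## Robot

A 7-joint arm with a two-finger parallel gripper is mounted at the origin on the work surface. World frame = base frame: x ahead of the robot, y to its left, z up, the work surface at z = 0. Lengths are in m, angles in rad, forces in N, time in s.
With the tool pointing down it reaches from about 0.35 to 0.775 m from the base axis. Payload 3.1 kg.
Tool frame: the origin (TCP) lies between the finger pads; the fingertips stand 8 mm ahead of it and the grasp point (between the pads) lies 11 mm behind it (arm.tip_extent is the distance from the TCP to the fingertips, in m); z points along the fingers, y is the direction in which the jaws open and shut (so a half turn about z gives the same grasp; the last joint's range is limited). The gripper opens to 85 mm and grips with 20 to 120 N. Pads are 22 mm wide; open, the fingers measure 114 mm over their backs; the gripper's body (76 mm by 85 mm) begins 54 mm behind the grasp point. The pads swing forward as they close: fully open they stand 13 mm farther back than shut.
Start: joints at [1.233, 0.311, 0.014, 1.512, -0.004, 1.319, -0.027], TCP at [0.16, -0.526, 0.239] pointing down, gripper open.
Joint ranges: [-2.7, 2.7], [-0.3, 1.91], [-1.27, 1.3], [0.12, 2.57], [-1.44, 4.58], [0.2, 2.03], [-3.05, 3.05]. Speed limits (rad/s): [2.79, 2.79, 3.14, 3.14, 3.14, 3.14, 3.14].

## Interface

Orientations are given as a rotation vector (axis times angle).
In Python, from station import readout, cams, order, arm gives the robot as it stands.
- The arm moves only by the tool play_rows, never from a script. Its argument "commands" is a list of rows, each an object with "hand": the opening, from 0 (shut) to 1 (fully open); "dp": the shift along the tool's x, y, z in m, a list of three; "twist": the turn, a rotation vector about the tool's x, y, z in rad, a list of three. A call has exactly 10 rows; each row shifts and turns the commanded pose from where the row before left it, along the tool's axes as they then stand; what a row does not reach is not made up. A row lasts 1/12 s, in which the tool goes at most 41.7 mm and 7.16 degrees, less where a joint would pass 70% of its speed; a pose out of reach is approached as far as the arm can. A call is refused whole if a number of a shift passes 0.0417 or a number of a turn 0.125, either way. A call with a gripper value outside its range is refused whole. The fingers move at their own pace and stop on an object; "grip_force" is the grip in N (left out, the last holds). Time passes only in rows, so rows that do not move let the fingers close, or fill a call up. It gives the time, the measured TCP pose, the force and the opening at its end, in the units of the state.
- readout.get_state(): the state, without advancing time (a new reading comes with each control period).
- cams.read_camera(name): name is "side" or "top"; returns a dict with "image" (480x640x3 uint8, red, green, blue), "range_z" (480x640 float32, m along the optical axis (not along the pixel's ray), 0 where there is no reading), "camera_matrix" (3x3 intrinsics, pixels), "pose" (4x4, takes a point from camera to world coordinates). Camera axes: x right, y up, looking along -z (the intrinsics and any distortion apply to the point x, -y, -z); pixel columns grow to the right and rows downward; lengths in m; the calibration is good to about 2 mm. A picture is of the moment at which its call begins.
- order.finish_job(): hands the job in, once; it reports no verdict.
The state is a dict: "time_s": time; "joints": joint angles; "qvel": joint speeds; "joint_efforts": joint torques, N m; "tool_pos": TCP position; "eef_rot": TCP orientation; "ft_force": force on the tool from outside, world axes, zero at the start; "torque": the same for the moment, N m; "grip_width": finger opening in m.
Only numpy, scipy, OpenCV 4.12 (cv2) and the standard library are available. Lean on these libraries where they do the work, as an engineer would, in place of code of your own. Each camera call takes 0.05 s, during which the arm holds its last target.

## Working session

There is one attempt and no reset: what is moved stays moved. The work goes in short steps, Python scripts to look and compute and a tool call to move; the robot and the scene stay as the last step left them, time stands still between calls to the robot, and variables do not carry over. Pictures are saved under pics/ and viewed, and the job is handed in when it is done.

Besides the shell and the picture viewer there is one more tool, called after ">>>" as a command line: name --argument value ..., lists and objects as JSON in quotes. play_rows: Moves the arm, as the interface text tells. Its arguments: {"type":"object","properties":{"commands":{"type":"array"},"grip_force":{"type":"number"}},"required":["commands"]}

```bash
mkdir -p pics; ls
python3 - <<'E'
from station import readout, cams, order, arm
import cv2, numpy as np
s=readout.get_state(); print(s); print(arm.tip_extent)
for n in ("top","side"):
    d=cams.read_camera(n); cv2.imwrite(f"pics/{n}0.png",d["image"][:,:,::-1]); np.savez(f"pics/{n}0.npz",**{k:d[k] for k in d})
    print(n,d["camera_matrix"],d["pose"],d.keys())
E
```

```text
pics
{'time_s': 0.0, 'joints': array([ 1.23332906,  0.31174163,  0.01403369,  1.51306402, -0.00440692,
        1.31917871, -0.02719718]), 'qvel': array([ 1.16609678e-03, -1.14876035e-03, -1.28727192e-04, -4.86210798e-05,
       -1.52469655e-03, -1.40869707e-03, -1.60370557e-03]), 'joint_efforts': array([-1.31819997e-04, -3.79912913e+01,  1.45930806e-01, -2.30591851e+01,
        1.21589826e-02,  1.35095307e-02,  1.46451606e-05]), 'tool_pos': array([ 0.1600981 , -0.5254445 ,  0.23820957]), 'eef_rot': array([-3.10500126e+00, -4.62616275e-01,  7.05279196e-04]), 'ft_force': array([ 0.01909206, -0.39271455,  0.35677509]), 'torque': array([ 0.02659847, -0.02236347, -0.01379468]), 'grip_width': 0.08543225522949134}
0.008
top [[461.53238225   0.         323.3900338 ]
 [  0.         461.53238225 246.79225329]
 [  0.           0.           1.        ]] [[ 0.00451857  0.98419516 -0.17702956  0.31900719]
 [-0.99989681  0.00686087  0.01262125  0.03609117]
 [ 0.01363635  0.17695426  0.98412461  0.99664368]
 [ 0.          0.          0.          1.        ]] dict_keys(['image', 'range_z', 'camera_matrix', 'pose'])
side [[598.81039931   0.         313.86378899]
 [  0.         598.81039931 241.32104193]
 [  0.           0.           1.        ]] [[ 0.99814926  0.02078395 -0.05714958  0.44372587]
 [-0.05731845  0.63547412 -0.76999171 -0.809701  ]
 [ 0.02031361  0.77184239  0.63548933  0.79003187]
 [ 0.          0.          0.          1.        ]] dict_keys(['image', 'range_z', 'camera_matrix', 'pose'])
```

View pics/top0.png

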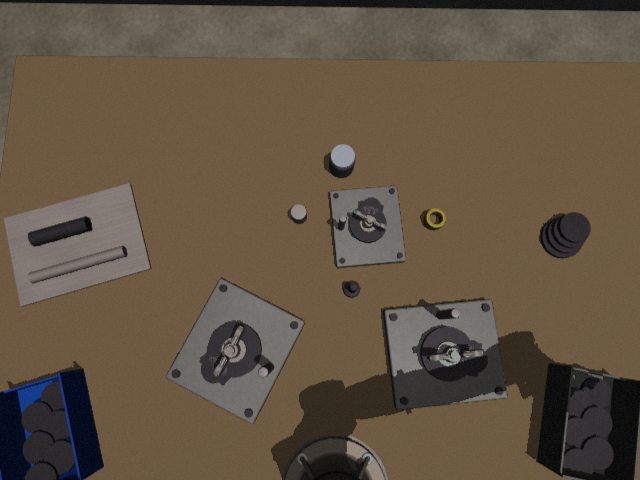

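View pics/side0.png

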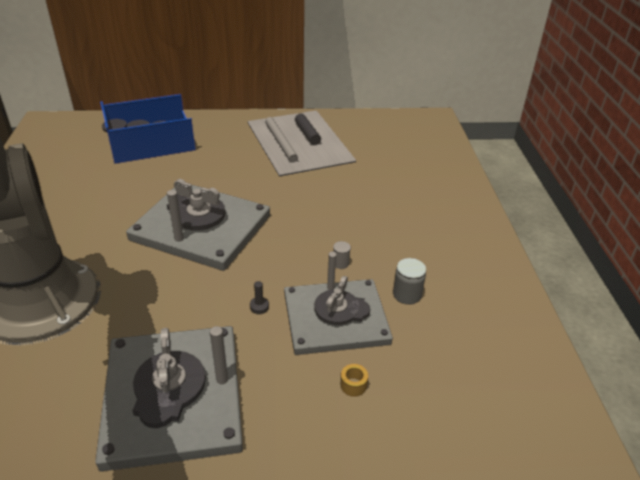

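Candidates for the jig in the top view are (367,226), (237,350) and (446,352). The one at (367,226) looks smallest and has the roller, bush, tin and spare stud around it. I'll check it in a close crop and measure it.

```bash
cat > h.py <<'E'
import numpy as np, cv2
def proj(d,P):
    T=np.linalg.inv(d["pose"]);p=T[:3,:3]@np.asarray(P,float)+T[:3,3]
    q=d["camera_matrix"]@np.array([p[0],-p[1],-p[2]]);return q[:2]/q[2]
def ray(d,uv):
    r=np.linalg.inv(d["camera_matrix"])@np.array([uv[0],uv[1],1.]);r=np.array([r[0],-r[1],-r[2]])
    return d["pose"][:3,3],d["pose"][:3,:3]@r
def onz(d,uv,z):
    o,r=ray(d,uv);return o+r*(z-o[2])/r[2]
def cloud(d):
    z=d["range_z"];v,u=np.mgrid[:480,:640]
    K=d["camera_matrix"];X=np.stack([(u-K[0,2])/K[0,0]*z,-(v-K[1,2])/K[1,1]*z,-z],-1)
    return X@d["pose"][:3,:3].T+d["pose"][:3,3]
def load(n):
    z=np.load(n);return {k:z[k] for k in z.files}
E
python3 - <<'E'
from h import *
for n,c in (("top",(367,226)),("side",(337,308))):
    d=load(f"pics/{n}0.npz");im=d["image"][:,:,::-1]
    w,h=(70,52)
    cr=im[c[1]-h:c[1]+h,c[0]-w:c[0]+w]
    cv2.imwrite(f"pics/{n}0c.png",cv2.resize(cr,None,fx=5.5,fy=5.5,interpolation=cv2.INTER_CUBIC))
    C=cloud(d)
    print(n,proj(d,[.16,-.526,.24]))
    r=d["range_z"]; print((r==0).mean(), C[c[1],c[0]])
d=load("pics/top0.npz")
for name,cs in (("A",[(331,192),(395,187),(404,262),(338,267)]),("B",[(222,279),(304,322),(252,422),(167,376)]),("C",[(385,309),(491,299),(506,398),(395,409)])):
    p=[onz(d,c,.02)[:2] for c in cs]; print(name,np.round(p,3).tolist(),[round(float(np.linalg.norm(p[i]-p[(i+1)%4])),3) for i in range(4)])
C=cloud(d)
for n,uv in dict(tin=(342,154),roller=(299,211),bush=(435,217),spare=(351,287)).items(): print(n,C[uv[1],uv[0]].round(3))
E
```

```text
top [674.84244443 434.47393642]
0.00396484375 [ 0.5333535  -0.0671143   0.05451882]
side [-23.25297026 512.79648807]
0.0042154947916666664 [ 0.54127663 -0.08171488  0.03736015]
A [[0.617, 0.007], [0.63, -0.134], [0.463, -0.149], [0.451, -0.008]] [0.142, 0.168, 0.142, 0.167]
B [[0.424, 0.238], [0.335, 0.063], [0.136, 0.165], [0.225, 0.341]] [0.196, 0.223, 0.197, 0.224]
C [[0.363, -0.107], [0.385, -0.332], [0.184, -0.351], [0.162, -0.123]] [0.226, 0.202, 0.229, 0.202]
tin [ 0.685 -0.014  0.072]
roller [0.567 0.076 0.045]
bush [ 0.566 -0.224  0.005]
spare [ 0.404 -0.032  0.065]
```

View pics/top0c.png

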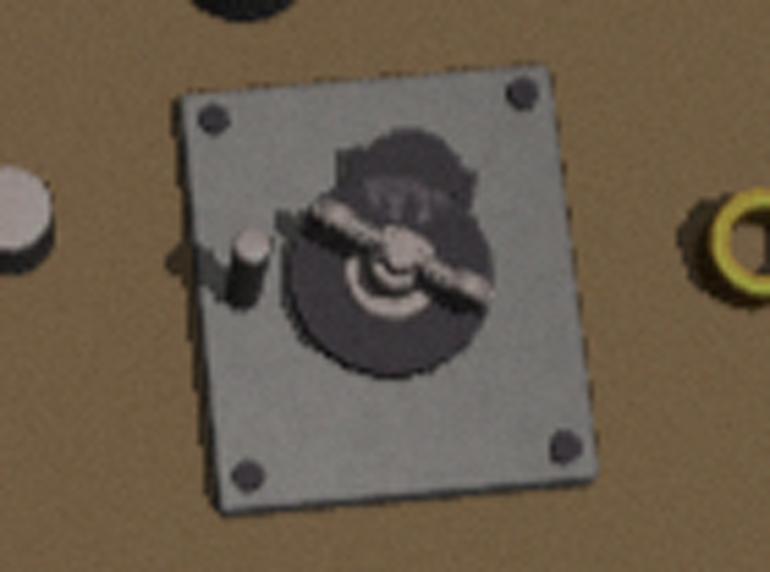

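View pics/side0c.png

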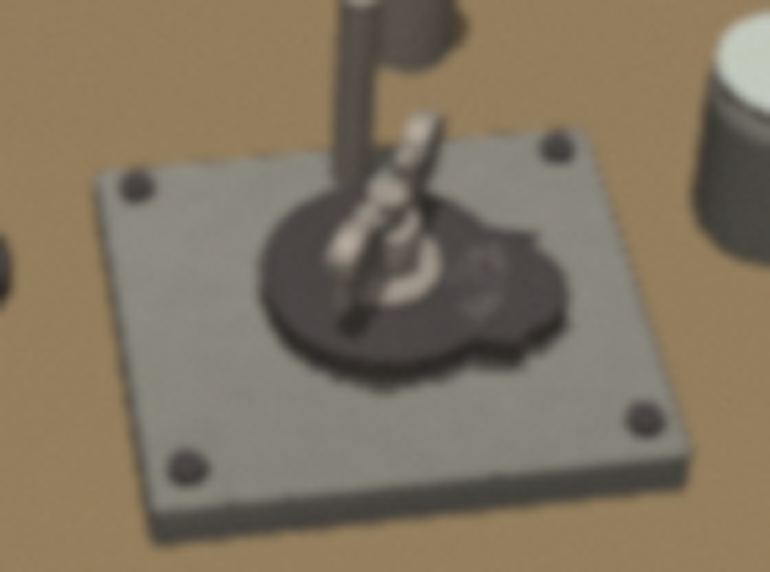

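```bash
cat >> h.py <<'E'
def nut(d,c,zmin=.060):
    C=cloud(d);m=(np.hypot(C[...,0]-c[0],C[...,1]-c[1])<.044)&(C[...,2]>zmin)&(C[...,2]<.085)
    P=C[m];w=P[np.hypot(P[:,0]-c[0],P[:,1]-c[1])>.012]
    e=w[:,:2]-c;a=np.arctan2(e[:,1],e[:,0]);ang=.5*np.angle(np.exp(2j*a).mean())
    return np.degrees(ang),len(w),np.percentile(w[:,2],[10,50,90,98]).round(4),P[:,:2].mean(0)
E
python3 - <<'E'
from h import *
dt=load("pics/top0.npz");ds=load("pics/side0.npz")
print("post",onz(dt,(342.8,218.2),.105),"side post",onz(ds,(313.86-0+0,0),.1)[:0])
print("stud",onz(dt,(371.2,217.6),.07))
print("tips",onz(dt,(357,212.7),.077),onz(dt,(383.9,226.2),.077))
# jig base by depth plane mask
for n,d in (("t",dt),("s",ds)):
    C=cloud(d);m=(abs(C[...,2]-.02)<.004)&(np.hypot(C[...,0]-.54,C[...,1]+.07)<.13)
    m=cv2.morphologyEx(m.astype(np.uint8),cv2.MORPH_OPEN,np.ones((3,3)))
    p=C[m>0][:,:2].astype(np.float32); r=cv2.minAreaRect(p*1000);print(n,r,len(p))
    print(nut(d,np.array(r[0])/1000))
    m=(abs(C[...,2]-.036)<.0025)&(np.hypot(C[...,0]-.54,C[...,1]+.07)<.075)
    c=p=C[m];print("cam mean",p.mean(0))
    m=(C[...,2]>.088)&(np.hypot(C[...,0]-.535,C[...,1]+.012)<.03);print("post pts",C[m].mean(0),m.sum())
E
```

```text
post [ 0.53737457 -0.01364138  0.105     ] side post []
stud [ 0.54768154 -0.07432766  0.07      ]
tips [ 0.55606961 -0.0444243   0.077     ] [ 0.52808312 -0.0992525   0.077     ]
t ((543.203125, -70.9375991821289), (170.16993713378906, 150.3655548095703), 5.244331359863281) 3263
(np.float64(62.179815181348246), 142, array([0.0642, 0.0755, 0.0793, 0.0814]), array([ 0.54223836, -0.07016033]))
cam mean [ 0.54951553 -0.07151671  0.03665376]
post pts [ 0.53652755 -0.0126586   0.10339751] 49
s ((559.2767333984375, -70.90386199951172), (208.25665283203125, 154.27584838867188), 5.232031345367432) 4074
(np.float64(20.517683086702917), 195, array([0.0639, 0.0714, 0.0767, 0.0783]), array([ 0.5427397 , -0.07076876]))
cam mean [ 0.5487531  -0.07750574  0.03567919]
post pts [ 0.53456079 -0.01737115  0.0986723 ] 84
```

Jig A measures 170 x 150 mm, so it is the smallest and matches the description. The stud axis is at about (0.543, -0.071) with the jig yawed 5.2°, and the wings lie at 62° and -118°. I'll fly over it with the fingers shut.

>>> play_rows --commands '[{"hand":0,"dp":[0.025,-0.0147,0],"twist":[0,0,0]},{"hand":0,"dp":[0.025,-0.0147,0],"twist":[0,0,0]},{"hand":0,"dp":[0.025,-0.0147,0],"twist":[0,0,0]},{"hand":0,"dp":[0.025,-0.0147,0],"twist":[0,0,0]},{"hand":0,"dp":[0.025,-0.0147,0],"twist":[0,0,0]},{"hand":0,"dp":[0.025,-0.0147,0],"twist":[0,0,0]},{"hand":0,"dp":[0.025,-0.0147,0],"twist":[0,0,0]},{"hand":0,"dp":[0.025,-0.0147,0],"twist":[0,0,0]},{"hand":0,"dp":[0.025,-0.0147,0],"twist":[0,0,0]},{"hand":0,"dp":[0.025,-0.0147,0],"twist":[0,0,0]}]'

```text
time_s: 0.93
tool_pos: [0.3571, -0.3112, 0.2389]
eef_rot: [-3.107, -0.463, 0.001]
ft_force: [0.2, 0.7, -0.4]
grip_width: 0.0003
```

>>> play_rows --commands '[{"hand":0,"dp":[0.025,-0.0147,0],"twist":[0,0,0]},{"hand":0,"dp":[0.025,-0.0147,0],"twist":[0,0,0]},{"hand":0,"dp":[0.025,-0.0147,0],"twist":[0,0,0]},{"hand":0,"dp":[0.025,-0.0147,0],"twist":[0,0,0]},{"hand":0,"dp":[0.025,-0.0147,0],"twist":[0,0,0]},{"hand":0,"dp":[0.025,-0.0147,0],"twist":[0,0,0]},{"hand":0,"dp":[0.025,-0.0147,0],"twist":[0,0,0]},{"hand":0,"dp":[0.025,-0.0147,0],"twist":[0,0,0]},{"hand":0,"dp":[0.025,-0.0147,0],"twist":[0,0,0]},{"hand":0,"dp":[0.025,-0.0147,0],"twist":[0,0,0]}]'

```text
time_s: 1.77
tool_pos: [0.5533, -0.0981, 0.2387]
eef_rot: [-3.107, -0.463, 0.002]
ft_force: [-0.1, 0.3, -0.4]
grip_width: 0.0003
```

>>> play_rows --commands '[{"hand":0,"dp":[0,0,0],"twist":[0,0,-0.12]},{"hand":0,"dp":[0,0,0],"twist":[0,0,-0.12]},{"hand":0,"dp":[0,0,0],"twist":[0,0,-0.12]},{"hand":0,"dp":[0,0,0],"twist":[0,0,-0.12]},{"hand":0,"dp":[0,0,0],"twist":[0,0,-0.12]},{"hand":0,"dp":[0,0,0],"twist":[0,0,-0.12]},{"hand":0,"dp":[0,0,0],"twist":[0,0,-0.12]},{"hand":0,"dp":[0,0,0],"twist":[0,0,-0.12]},{"hand":0,"dp":[0,0,0],"twist":[0,0,-0.12]},{"hand":0,"dp":[0,0,0],"twist":[0,0,-0.12]}]'

```text
time_s: 2.6
tool_pos: [0.5525, -0.0992, 0.2386]
eef_rot: [-2.296, -2.143, 0.001]
ft_force: [-1.0, -0.3, -0.3]
grip_width: 0.0001
```

```bash
cat > st.py <<'E'
import sys
from h import *
from station import readout,cams
from scipy.spatial.transform import Rotation as R
C0=np.array([.543,-.071])
def status(th=None,r=.028,z=None):
    s=readout.get_state();p=s["tool_pos"];M=R.from_rotvec(s["eef_rot"]).as_matrix()
    e=p[:2]-C0;al=np.degrees(np.arctan2(M[1,0],M[0,0]))
    print("t",round(s["time_s"],2),"p",p.round(4),"theta",np.degrees(np.arctan2(e[1],e[0])).round(1),"r",np.hypot(*e).round(4),"alpha",al.round(1),"q7",s["joints"][6].round(2),"tilt",M[:,2].round(3),"f",s["ft_force"].round(1),"tq",s["torque"].round(2),"w",round(s["grip_width"],3))
    if th is not None:
        t=np.radians(th);tg=np.array([*(C0+r*np.array([np.cos(t),np.sin(t)])),z if z else p[2]])
        print("dp tool",(M.T@(tg-p)).round(4),"twist z",np.round(-((th+180-al+180)%360-180)*np.pi/180,3))
def snap(n):
    for c in ("top","side"):
        d=cams.read_camera(c);np.savez(f"pics/{c}{n}.npz",**d)
        cen=(367,226) if c=="top" else (337,290)
        im=d["image"][:,:,::-1];w,h=70,52
        cv2.imwrite(f"pics/{c}{n}c.png",cv2.resize(im[cen[1]-h:cen[1]+h,cen[0]-w:cen[0]+w],None,fx=5.5,fy=5.5,interpolation=cv2.INTER_CUBIC))
        cv2.imwrite(f"pics/{c}{n}.png",im); print(c,nut(d,C0))
E
python3 -c "
from st import *
status(-70,.028,.12); snap(1)"
```

```text
t 2.6 p [ 0.5525 -0.0992  0.2386] theta -71.4 r 0.0297 alpha 86.0 q7 -0.1 tilt [-0.001  0.    -1.   ] f [-1.  -0.3 -0.3] tq [-0.01  0.03 -0.  ] w 0.0
dp tool [1.900e-03 1.000e-04 1.186e-01] twist z -0.418
top (np.float64(62.0079666586089), 141, array([0.0649, 0.0754, 0.0791, 0.0806]), array([ 0.54204768, -0.07016393]))
side (np.float64(61.68429455267263), 178, array([0.0633, 0.0724, 0.0769, 0.0785]), array([ 0.53936728, -0.0764779 ]))
```

View pics/side1.png

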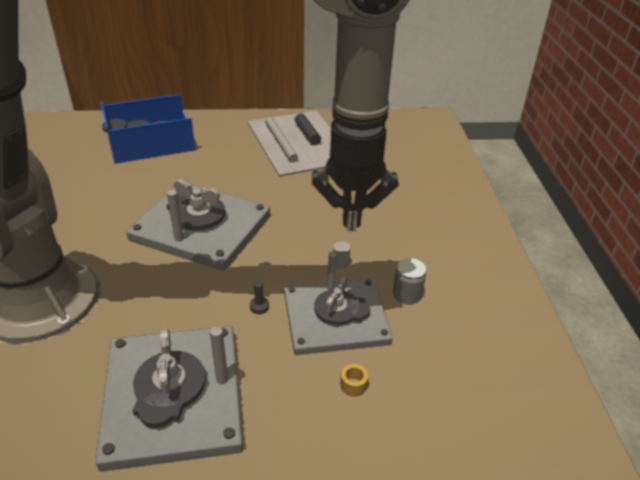

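>>> play_rows --commands '[{"hand":0,"dp":[0,0,0.03],"twist":[0,0,-0.1]},{"hand":0,"dp":[0,0,0.03],"twist":[0,0,-0.1]},{"hand":0,"dp":[0,0,0.03],"twist":[0,0,-0.1]},{"hand":0,"dp":[0,0,0.02],"twist":[0,0,-0.1]},{"hand":0,"dp":[0,0,0],"twist":[0,0,0]},{"hand":0,"dp":[0,0,0],"twist":[0,0,0]},{"hand":0,"dp":[0,0,0],"twist":[0,0,0]},{"hand":0,"dp":[0,0,0],"twist":[0,0,0]},{"hand":0,"dp":[0,0,0],"twist":[0,0,0]},{"hand":0,"dp":[0,0,0],"twist":[0,0,0]}]'

```text
time_s: 3.53
tool_pos: [0.5539, -0.0991, 0.1308]
eef_rot: [1.832, 2.549, 0.001]
ft_force: [0.5, -0.6, 0.6]
grip_width: -0.0002
```

```bash
python3 -c "
from st import *
status(-70,.028,.066); snap(2)"
```

```text
t 3.53 p [ 0.5539 -0.0991  0.1308] theta -68.9 r 0.0302 alpha 108.6 q7 0.21 tilt [ 0.003 -0.001 -1.   ] f [ 0.5 -0.6  0.6] tq [ 0.03  0.05 -0.01] w -0.0
dp tool [ 0.0023 -0.0008  0.0648] twist z -0.025
top (np.float64(62.05327560774072), 137, array([0.0664, 0.0755, 0.0794, 0.0809]), array([ 0.5421577 , -0.07036226]))
side (np.float64(61.18748021633681), 146, array([0.0617, 0.0722, 0.0767, 0.0778]), array([ 0.53663967, -0.0815573 ]))
```

View pics/side2c.png

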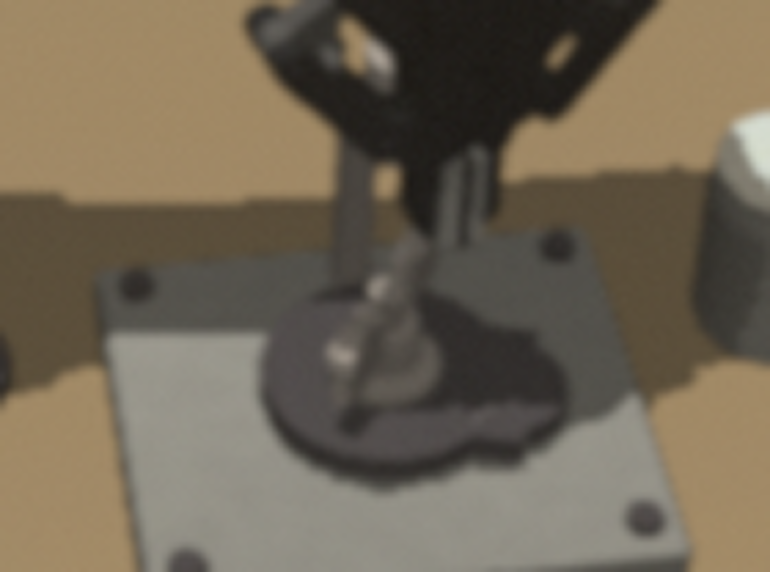

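View pics/top2c.png

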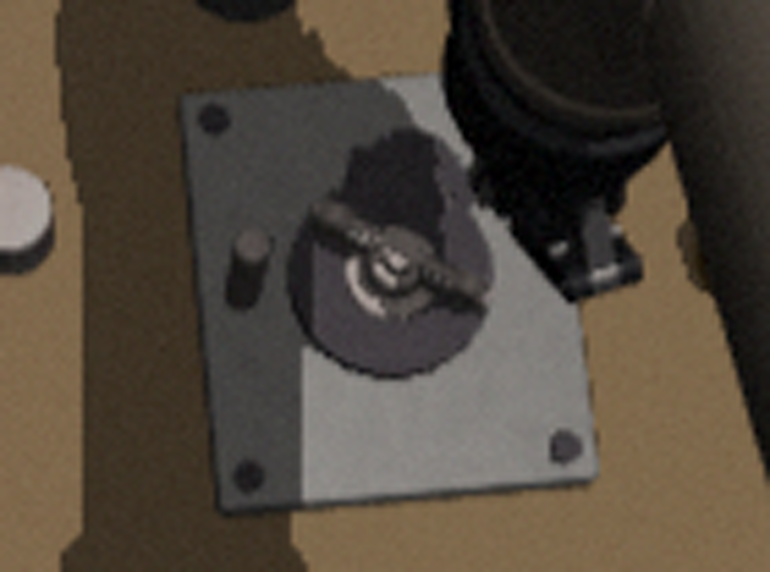

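>>> play_rows --commands '[{"hand":0,"dp":[0,0,0],"twist":[0,0,-0.12]},{"hand":0,"dp":[0,0,0],"twist":[0,0,-0.12]},{"hand":0,"dp":[0,0,0],"twist":[0,0,-0.12]},{"hand":0,"dp":[0,0,0],"twist":[0,0,-0.12]},{"hand":0,"dp":[0,0,0],"twist":[0,0,-0.12]},{"hand":0,"dp":[0,0,0],"twist":[0,0,-0.12]},{"hand":0,"dp":[0,0,0],"twist":[0,0,-0.12]},{"hand":0,"dp":[0,0,0],"twist":[0,0,-0.12]},{"hand":0,"dp":[0,0,0],"twist":[0,0,-0.12]},{"hand":0,"dp":[0,0,0],"twist":[0,0,-0.12]}]'

```text
time_s: 4.47
tool_pos: [0.553, -0.0993, 0.1296]
eef_rot: [0.064, 3.141, -0.001]
ft_force: [0.2, -0.1, 0.1]
grip_width: -0.0001
```

>>> play_rows --commands '[{"hand":0,"dp":[0,0,0],"twist":[0,0,-0.12]},{"hand":0,"dp":[0,0,0],"twist":[0,0,-0.12]},{"hand":0,"dp":[0,0,0],"twist":[0,0,-0.12]},{"hand":0,"dp":[0,0,0],"twist":[0,0,-0.03]},{"hand":0,"dp":[0,0,0.01],"twist":[0,0,0]},{"hand":0,"dp":[0,0,0.01],"twist":[0,0,0]},{"hand":0,"dp":[0,0,0.005],"twist":[0,0,0]},{"hand":0,"dp":[0,0,0.005],"twist":[0,0,0]},{"hand":0,"dp":[0,0,0],"twist":[0,0,0]},{"hand":0,"dp":[0,0,0],"twist":[0,0,0]}]'

```text
time_s: 5.3
tool_pos: [0.5526, -0.0991, 0.0988]
eef_rot: [0.538, -3.094, -0.0]
ft_force: [0.1, 0.4, 0.3]
grip_width: 0.0003
```

```bash
sed -i 's/th+180-al+180/th+270-al+180/' st.py; python3 -c "
from st import *
status(-68,.029,.066); snap(3)"
```

```text
t 5.3 p [ 0.5526 -0.0991  0.0988] theta -71.1 r 0.0297 alpha -160.3 q7 1.6 tilt [-0.001  0.    -1.   ] f [0.1 0.4 0.3] tq [-0.04  0.03  0.01] w 0.0
dp tool [-0.0016  0.0007  0.0328] twist z -0.04
top (np.float64(62.145663220156216), 131, array([0.0647, 0.0751, 0.079 , 0.0805]), array([ 0.54170324, -0.07125787]))
side (np.float64(60.72947169282799), 110, array([0.0627, 0.0725, 0.0766, 0.0782]), array([ 0.53178212, -0.09011245]))
```

View pics/side3c.png

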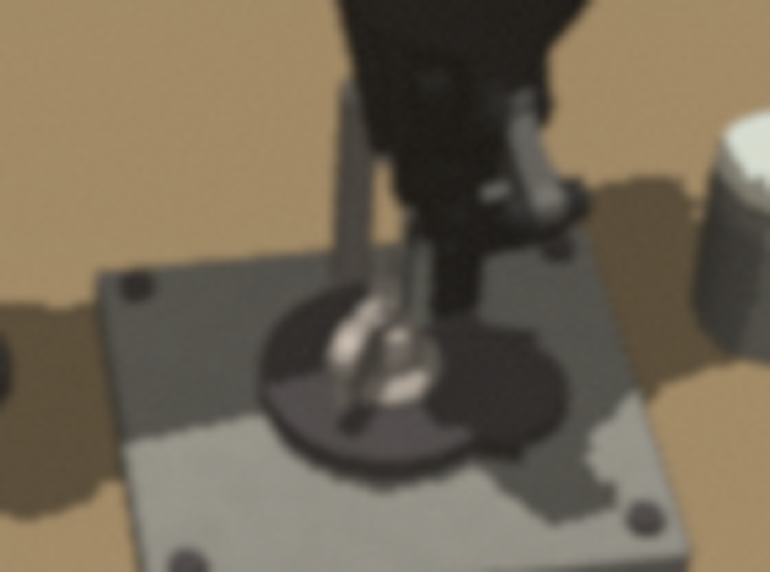

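The shut fingers hang on the counterclockwise side of the -118° wing, with the tip at crop (460,310), and are clear of the post. I'll lower them, then push.

>>> play_rows --commands '[{"hand":0,"dp":[-0.002,0.0007,0.003],"twist":[0,0,-0.04]},{"hand":0,"dp":[0,0,0.005],"twist":[0,0,0]},{"hand":0,"dp":[0,0,0.005],"twist":[0,0,0]},{"hand":0,"dp":[0,0,0.005],"twist":[0,0,0]},{"hand":0,"dp":[0,0,0.005],"twist":[0,0,0]},{"hand":0,"dp":[0,0,0.005],"twist":[0,0,0]},{"hand":0,"dp":[0,0,0.005],"twist":[0,0,0]},{"hand":0,"dp":[0,0,0],"twist":[0,0,0]},{"hand":0,"dp":[0,0,0],"twist":[0,0,0]},{"hand":0,"dp":[0,0,0],"twist":[0,0,0]}]'

```text
time_s: 6.23
tool_pos: [0.5547, -0.0977, 0.0664]
eef_rot: [-0.6, 3.084, 0.0]
ft_force: [-0.5, 0.0, 0.6]
grip_width: -0.0001
```

>>> play_rows --commands '[{"hand":0,"dp":[0.0029,0.00015,0],"twist":[0,0,0.1]},{"hand":0,"dp":[0.0029,0.00015,0],"twist":[0,0,0.1]},{"hand":0,"dp":[0.0029,0.00015,0],"twist":[0,0,0.1]},{"hand":0,"dp":[0.0029,0.00015,0],"twist":[0,0,0.1]},{"hand":0,"dp":[0.0029,0.00015,0],"twist":[0,0,0.1]},{"hand":0,"dp":[0.0029,0.00015,0],"twist":[0,0,0.1]},{"hand":0,"dp":[0.0029,0.00015,0],"twist":[0,0,0.1]},{"hand":0,"dp":[0.0029,0.00015,0],"twist":[0,0,0.1]},{"hand":0,"dp":[0,0,0],"twist":[0,0,0]},{"hand":0,"dp":[0,0,0],"twist":[0,0,0]}]'

```text
time_s: 7.07
tool_pos: [0.5321, -0.0981, 0.0667]
eef_rot: [0.645, 3.074, -0.002]
ft_force: [-0.7, -1.5, -0.5]
grip_width: 0.0002
```

```bash
python3 -c "
from st import *
status(-114,.029,.066); snap(4)"
```

```text
t 7.07 p [ 0.5321 -0.0981  0.0667] theta -111.8 r 0.0292 alpha 156.3 q7 0.91 tilt [ 0.001 -0.002 -1.   ] f [-0.7 -1.5 -0.5] tq [-0.38  0.04  0.01] w 0.0
dp tool [0.0011 0.0002 0.0007] twist z 0.005
top (np.float64(41.17214158319839), 106, array([0.0633, 0.0738, 0.0793, 0.0817]), array([ 0.53125016, -0.07995546]))
side (np.float64(50.708910695715), 217, array([0.0628, 0.0713, 0.0788, 0.0836]), array([ 0.54199064, -0.08363278]))
```

View pics/side4c.png

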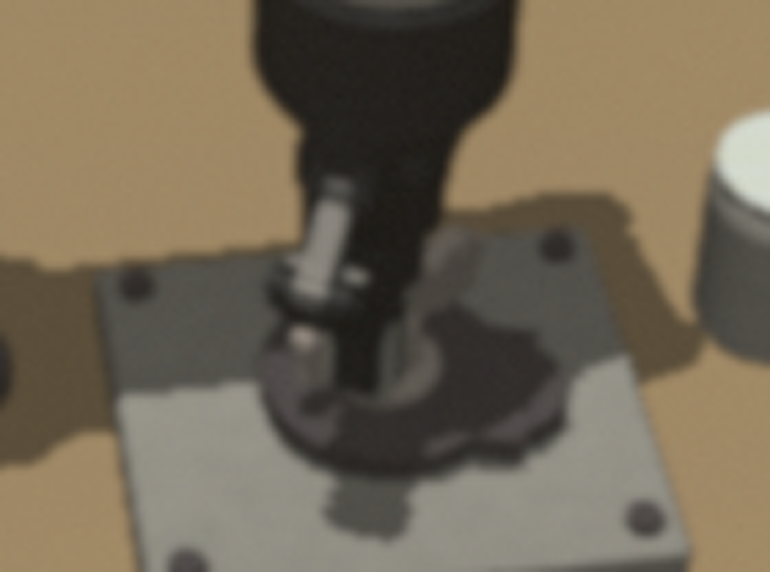

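View pics/top4c.png

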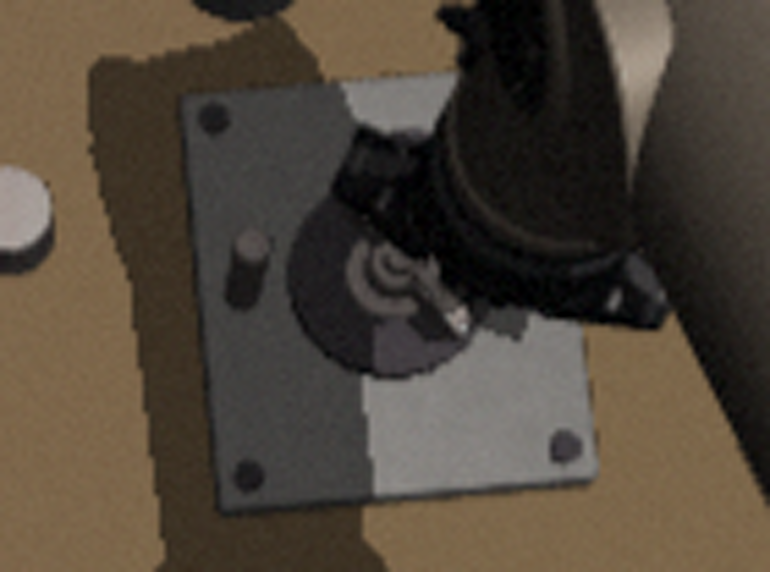

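The wing turned to about -139° under roughly 1.7 N, and the jig stayed put. I'll carry on with the stroke.

>>> play_rows --commands '[{"hand":0,"dp":[0.0029,0.00015,0],"twist":[0,0,0.1]},{"hand":0,"dp":[0.0029,0.00015,0],"twist":[0,0,0.1]},{"hand":0,"dp":[0.0029,0.00015,0],"twist":[0,0,0.1]},{"hand":0,"dp":[0.0029,0.00015,0],"twist":[0,0,0.1]},{"hand":0,"dp":[0.0029,0.00015,0],"twist":[0,0,0.1]},{"hand":0,"dp":[0.0029,0.00015,0],"twist":[0,0,0.1]},{"hand":0,"dp":[0.0029,0.00015,0],"twist":[0,0,0.1]},{"hand":0,"dp":[0.0029,0.00015,0],"twist":[0,0,0.1]},{"hand":0,"dp":[0.0029,0.00015,0],"twist":[0,0,0.1]},{"hand":0,"dp":[0.0029,0.00015,0],"twist":[0,0,0.1]}]'

```text
time_s: 8.0
tool_pos: [0.5135, -0.0757, 0.0657]
eef_rot: [-2.046, -2.381, 0.004]
ft_force: [-1.6, -3.2, -0.5]
grip_width: 0.0001
```

```bash
python3 -c "
from st import *
status(-170,.029,.066)"
```

```text
t 8.0 p [ 0.5135 -0.0757  0.0657] theta -171.0 r 0.0298 alpha 98.7 q7 -0.0 tilt [-0.003 -0.    -1.   ] f [-1.6 -3.2 -0.5] tq [-0.39  0.39  0.01] w 0.0
dp tool [-0.0005  0.0008 -0.0003] twist z -0.023
```

>>> play_rows --commands '[{"hand":0,"dp":[0.0029,0.0005,0],"twist":[0,0,0.1]},{"hand":0,"dp":[0.0029,0.0003,0],"twist":[0,0,0.1]},{"hand":0,"dp":[0.0029,0.0002,0],"twist":[0,0,0.1]},{"hand":0,"dp":[0.0029,0.0002,0],"twist":[0,0,0.1]},{"hand":0,"dp":[0.0029,0.0002,0],"twist":[0,0,0.1]},{"hand":0,"dp":[0,0,0],"twist":[0,0,0]},{"hand":0,"dp":[-0.004,0,0],"twist":[0,0,0]},{"hand":0,"dp":[0,0,-0.02],"twist":[0,0,0]},{"hand":0,"dp":[0,0,-0.02],"twist":[0,0,0]},{"hand":0,"dp":[0,0,-0.01],"twist":[0,0,0]}]'

```text
time_s: 8.83
tool_pos: [0.5178, -0.0644, 0.1187]
eef_rot: [2.565, 1.809, 0.007]
ft_force: [0.2, 0.7, 0.1]
grip_width: -0.0002
```

```bash
python3 -c "
from st import *
status(-35,.029,.11);snap(5)"
```

```text
t 8.83 p [ 0.5178 -0.0644  0.1187] theta 165.3 r 0.026 alpha 70.4 q7 -0.43 tilt [ 0.005  0.001 -1.   ] f [0.2 0.7 0.1] tq [ 0.01 -0.05 -0.  ] w -0.0
dp tool [-0.0055  0.0539  0.0089] twist z -2.873
top (np.float64(-58.18316813406626), 46, array([0.0652, 0.0747, 0.0775, 0.0788]), array([ 0.52770025, -0.04614701]))
side (np.float64(-59.365707596731035), 215, array([0.0624, 0.0705, 0.0747, 0.0764]), array([ 0.54061351, -0.07549076]))
```

View pics/top5c.png

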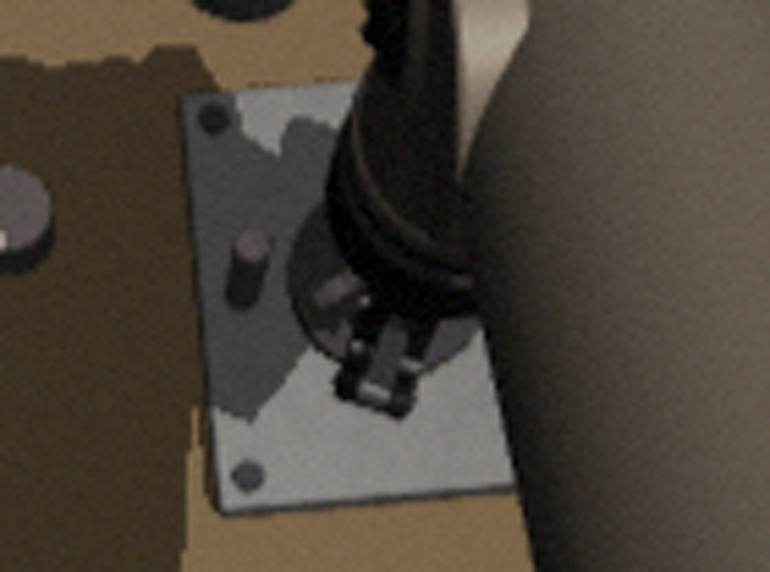

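View pics/side5c.png

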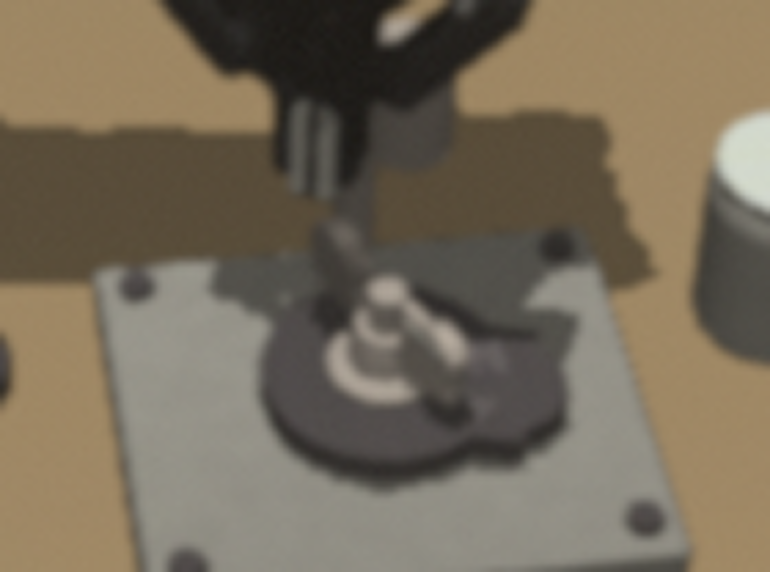

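Wings are now at -59° and 121°, so the nut has turned about 121°. I'll reposition on the counterclockwise side of the -59° wing.

>>> play_rows --commands '[{"hand":0,"dp":[0.0015,0.0137,0],"twist":[0,0,0]},{"hand":0,"dp":[0.0015,0.0137,0],"twist":[0,0,0]},{"hand":0,"dp":[0.0015,0.0137,0],"twist":[0,0,0]},{"hand":0,"dp":[0.0015,0.0137,0],"twist":[0,0,0]},{"hand":0,"dp":[0,0,0],"twist":[0,0,-0.12]},{"hand":0,"dp":[0,0,0],"twist":[0,0,-0.12]},{"hand":0,"dp":[0,0,0],"twist":[0,0,-0.12]},{"hand":0,"dp":[0,0,0],"twist":[0,0,-0.12]},{"hand":0,"dp":[0,0,0],"twist":[0,0,-0.12]},{"hand":0,"dp":[0,0,0],"twist":[0,0,-0.12]}]'

```text
time_s: 9.77
tool_pos: [0.5688, -0.0774, 0.115]
eef_rot: [-1.758, -2.602, 0.0]
ft_force: [-0.0, 0.5, -0.7]
grip_width: -0.0002
```

>>> play_rows --commands '[{"hand":0,"dp":[0,0,0],"twist":[0,0,-0.12]},{"hand":0,"dp":[0,0,0],"twist":[0,0,-0.12]},{"hand":0,"dp":[0,0,0],"twist":[0,0,-0.12]},{"hand":0,"dp":[0,0,0],"twist":[0,0,-0.12]},{"hand":0,"dp":[0,0,0],"twist":[0,0,-0.12]},{"hand":0,"dp":[0,0,0],"twist":[0,0,-0.12]},{"hand":0,"dp":[0,0,0],"twist":[0,0,-0.12]},{"hand":0,"dp":[0,0,0],"twist":[0,0,-0.12]},{"hand":0,"dp":[0,0,0],"twist":[0,0,-0.12]},{"hand":0,"dp":[0,0,0],"twist":[0,0,-0.12]}]'

```text
time_s: 10.6
tool_pos: [0.5688, -0.0775, 0.1151]
eef_rot: [0.018, -3.14, -0.001]
ft_force: [0.1, 0.7, 0.5]
grip_width: 0.0001
```

>>> play_rows --commands '[{"hand":0,"dp":[0,0,0],"twist":[0,0,-0.12]},{"hand":0,"dp":[0,0,0],"twist":[0,0,-0.12]},{"hand":0,"dp":[0,0,0],"twist":[0,0,-0.12]},{"hand":0,"dp":[0,0,0],"twist":[0,0,-0.12]},{"hand":0,"dp":[0,0,0],"twist":[0,0,-0.12]},{"hand":0,"dp":[0,0,0],"twist":[0,0,-0.12]},{"hand":0,"dp":[0,0,0],"twist":[0,0,-0.12]},{"hand":0,"dp":[0,0,0],"twist":[0,0,-0.12]},{"hand":0,"dp":[0,0,0],"twist":[0,0,-0.12]},{"hand":0,"dp":[0,0,0],"twist":[0,0,-0.12]}]'

```text
time_s: 11.43
tool_pos: [0.5689, -0.0776, 0.1152]
eef_rot: [1.789, -2.582, -0.002]
ft_force: [-0.7, 0.6, 0.4]
grip_width: -0.0
```

```bash
python3 -c "
from st import *
status(-12,.029,.066);snap(6)"
```

```text
t 11.43 p [ 0.5689 -0.0776  0.1152] theta -14.2 r 0.0267 alpha -110.6 q7 2.34 tilt [-0.001  0.001 -1.   ] f [-0.7  0.6  0.4] tq [ 0.04 -0.01 -0.07] w -0.0
dp tool [-0.0013 -0.0022  0.0492] twist z -0.15
top (np.float64(-59.561591273754445), 96, array([0.0673, 0.0741, 0.0777, 0.0789]), array([ 0.5394977 , -0.06640721]))
side (np.float64(-59.438827871607565), 213, array([0.0626, 0.0703, 0.0749, 0.0762]), array([ 0.54049072, -0.07513442]))
```

View pics/side6c.png

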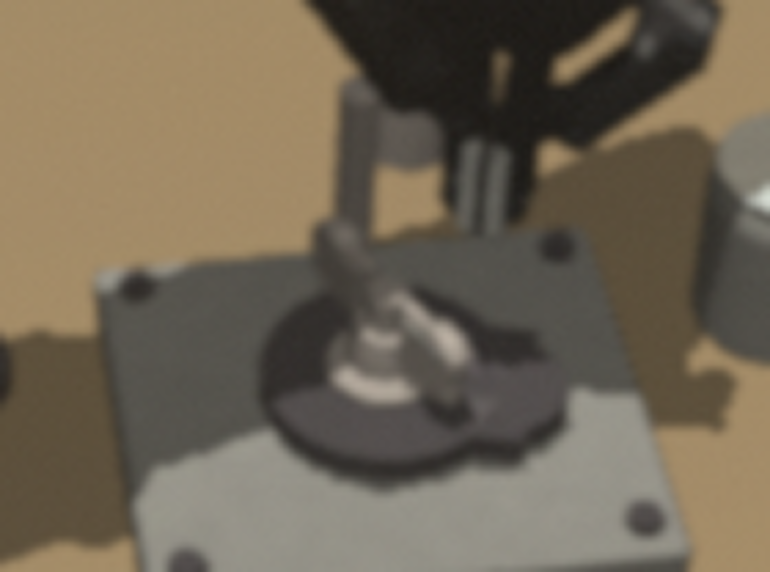

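>>> play_rows --commands '[{"hand":0,"dp":[-0.001,-0.002,0],"twist":[0,0,-0.1]},{"hand":0,"dp":[0,0,0.015],"twist":[0,0,-0.05]},{"hand":0,"dp":[0,0,0.01],"twist":[0,0,0]},{"hand":0,"dp":[0,0,0.008],"twist":[0,0,0]},{"hand":0,"dp":[0,0,0.008],"twist":[0,0,0]},{"hand":0,"dp":[0,0,0.008],"twist":[0,0,0]},{"hand":0,"dp":[0,0,0],"twist":[0,0,0]},{"hand":0,"dp":[0,0,0],"twist":[0,0,0]},{"hand":0,"dp":[0.0029,0.00015,0],"twist":[0,0,0.1]},{"hand":0,"dp":[0.0029,0.00015,0],"twist":[0,0,0.1]}]'

```text
time_s: 12.37
tool_pos: [0.5702, -0.0823, 0.0679]
eef_rot: [-1.707, 2.635, -0.0]
ft_force: [-0.5, 0.2, -0.0]
grip_width: 0.0002
```

>>> play_rows --commands '[{"hand":0,"dp":[0.0029,0.00015,0],"twist":[0,0,0.1]},{"hand":0,"dp":[0.0029,0.00015,0],"twist":[0,0,0.1]},{"hand":0,"dp":[0.0029,0.00015,0],"twist":[0,0,0.1]},{"hand":0,"dp":[0.0029,0.00015,0],"twist":[0,0,0.1]},{"hand":0,"dp":[0.0029,0.00015,0],"twist":[0,0,0.1]},{"hand":0,"dp":[0.0029,0.00015,0],"twist":[0,0,0.1]},{"hand":0,"dp":[0.0029,0.00015,0],"twist":[0,0,0.1]},{"hand":0,"dp":[0.0029,0.00015,0],"twist":[0,0,0.1]},{"hand":0,"dp":[0.0029,0.00015,0],"twist":[0,0,0.1]},{"hand":0,"dp":[0.0029,0.00015,0],"twist":[0,0,0.1]}]'

```text
time_s: 13.2
tool_pos: [0.549, -0.1007, 0.0683]
eef_rot: [-0.233, 3.129, -0.003]
ft_force: [2.3, -1.3, -0.6]
grip_width: 0.0001
```

```bash
python3 -c "
from st import *
status(-81,.029,.065)"
```

```text
t 13.2 p [ 0.549  -0.1007  0.0683] theta -78.7 r 0.0303 alpha -171.5 q7 1.41 tilt [ 0.004 -0.001 -1.   ] f [ 2.3 -1.3 -0.6] tq [-0.34 -0.31 -0.01] w 0.0
dp tool [0.0013 0.0013 0.0033] twist z -0.009
```

>>> play_rows --commands '[{"hand":0,"dp":[0.0029,0.0006,0.001],"twist":[0,0,0.1]},{"hand":0,"dp":[0.0029,0.0005,0.001],"twist":[0,0,0.1]},{"hand":0,"dp":[0.0029,0.0004,0.001],"twist":[0,0,0.1]},{"hand":0,"dp":[0.0029,0.0002,0],"twist":[0,0,0.1]},{"hand":0,"dp":[0.0029,0.0002,0],"twist":[0,0,0.1]},{"hand":0,"dp":[0.0029,0.0002,0],"twist":[0,0,0.1]},{"hand":0,"dp":[0.0029,0.0002,0],"twist":[0,0,0.1]},{"hand":0,"dp":[0.0029,0.0002,0],"twist":[0,0,0.1]},{"hand":0,"dp":[0.0029,0.0002,0],"twist":[0,0,0.1]},{"hand":0,"dp":[0.0029,0.0002,0],"twist":[0,0,0.1]}]'

```text
time_s: 14.03
tool_pos: [0.5213, -0.0905, 0.065]
eef_rot: [1.297, 2.86, -0.004]
ft_force: [-1.3, -3.4, 1.2]
grip_width: 0.0004
```

```bash
python3 -c "
from st import *
status(-137,.029,.065)"
```

```text
t 14.03 p [ 0.5213 -0.0905  0.065 ] theta -138.1 r 0.0291 alpha 131.2 q7 0.53 tilt [ 0.    -0.003 -1.   ] f [-1.3 -3.4  1.2] tq [-0.5   0.26  0.03] w 0.0
dp tool [-0.0005  0.0001  0.    ] twist z -0.031
```

>>> play_rows --commands '[{"hand":0,"dp":[0.0029,0.0002,0],"twist":[0,0,0.1]},{"hand":0,"dp":[0.0029,0.0002,0],"twist":[0,0,0.1]},{"hand":0,"dp":[0.0029,0.0002,0],"twist":[0,0,0.1]},{"hand":0,"dp":[0.0029,0.0002,0],"twist":[0,0,0.1]},{"hand":0,"dp":[0.0029,0.0002,0],"twist":[0,0,0.1]},{"hand":0,"dp":[0.0029,0.0002,0],"twist":[0,0,0.1]},{"hand":0,"dp":[0.0029,0.0002,0],"twist":[0,0,0.1]},{"hand":0,"dp":[0.0029,0.0002,0],"twist":[0,0,0.1]},{"hand":0,"dp":[0.0029,0.0002,0],"twist":[0,0,0.1]},{"hand":0,"dp":[0.0029,0.0002,0],"twist":[0,0,0.1]}]'

```text
time_s: 14.87
tool_pos: [0.5145, -0.0623, 0.0644]
eef_rot: [-2.51, -1.889, 0.004]
ft_force: [-2.3, -2.5, -0.4]
grip_width: -0.0002
```

```bash
python3 -c "
from st import *
status(-195,.029,.065)"
```

```text
t 14.87 p [ 0.5145 -0.0623  0.0644] theta 163.0 r 0.0298 alpha 73.9 q7 -0.4 tilt [-0.002 -0.002 -1.   ] f [-2.3 -2.5 -0.4] tq [-0.4   0.45  0.03] w -0.0
dp tool [-0.001   0.0008 -0.0006] twist z -0.018
```

>>> play_rows --commands '[{"hand":0,"dp":[0.0029,0.0005,0],"twist":[0,0,0.1]},{"hand":0,"dp":[0.0029,0.0004,0],"twist":[0,0,0.1]},{"hand":0,"dp":[0,0,0],"twist":[0,0,0]},{"hand":0,"dp":[-0.004,0,0],"twist":[0,0,0]},{"hand":0,"dp":[0,0,-0.02],"twist":[0,0,0]},{"hand":0,"dp":[0,0,-0.02],"twist":[0,0,0]},{"hand":0,"dp":[0,0,-0.01],"twist":[0,0,0]},{"hand":0,"dp":[0,0,0],"twist":[0,0,0]},{"hand":0,"dp":[0,0,0],"twist":[0,0,-0.12]},{"hand":0,"dp":[0,0,0],"twist":[0,0,-0.12]}]'

```text
time_s: 15.7
tool_pos: [0.5166, -0.06, 0.114]
eef_rot: [2.46, 1.954, 0.0]
ft_force: [-0.4, 0.6, -0.2]
grip_width: -0.0001
```

```bash
python3 -c "
from st import *
status(-12,.029,.115);snap(7)"
```

```text
t 15.7 p [ 0.5166 -0.06    0.114 ] theta 157.3 r 0.0286 alpha 76.9 q7 -0.32 tilt [ 0. -0. -1.] f [-0.4  0.6 -0.2] tq [0.01 0.02 0.03] w -0.0
dp tool [-0.0042  0.0572 -0.0009] twist z 3.123
top (np.float64(-67.83037856191112), 29, array([0.0666, 0.0715, 0.0748, 0.0759]), array([ 0.53102856, -0.04141826]))
side (np.float64(-68.83840727388468), 167, array([0.0633, 0.0688, 0.0722, 0.0736]), array([ 0.54053811, -0.07567184]))
```

View pics/side7c.png

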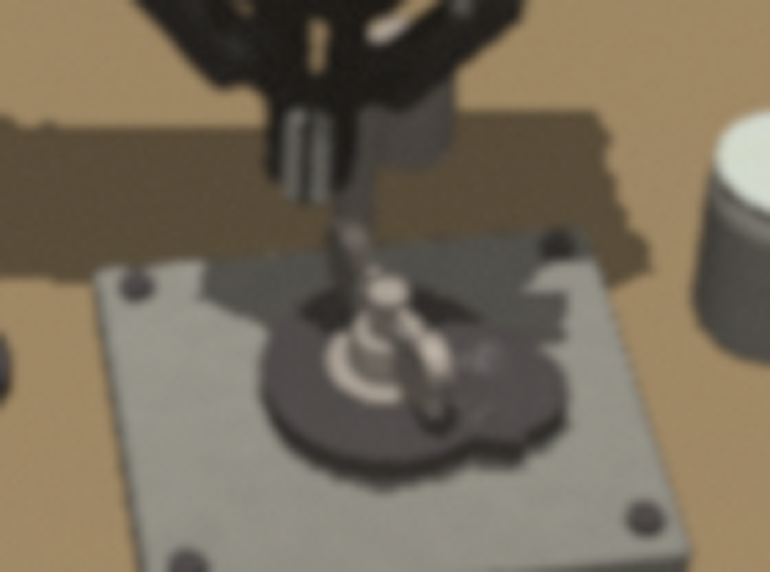

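Wings are at -68.5° and 111.5°, so 310° in total, with the side depth about 4 mm lower. I'll set up the third stroke.

>>> play_rows --commands '[{"hand":0,"dp":[-0.002,0.0143,0],"twist":[0,0,0]},{"hand":0,"dp":[-0.002,0.0143,0],"twist":[0,0,0]},{"hand":0,"dp":[-0.002,0.0143,0],"twist":[0,0,0]},{"hand":0,"dp":[-0.002,0.0143,0],"twist":[0,0,0]},{"hand":0,"dp":[0,0,0],"twist":[0,0,-0.12]},{"hand":0,"dp":[0,0,0],"twist":[0,0,-0.12]},{"hand":0,"dp":[0,0,0],"twist":[0,0,-0.12]},{"hand":0,"dp":[0,0,0],"twist":[0,0,-0.12]},{"hand":0,"dp":[0,0,0],"twist":[0,0,-0.12]},{"hand":0,"dp":[0,0,0],"twist":[0,0,-0.12]}]'

```text
time_s: 16.63
tool_pos: [0.5701, -0.081, 0.1135]
eef_rot: [-1.618, -2.692, 0.0]
ft_force: [-0.3, 0.4, -0.2]
grip_width: 0.0005
```

>>> play_rows --commands '[{"hand":0,"dp":[0,0,0],"twist":[0,0,-0.12]},{"hand":0,"dp":[0,0,0],"twist":[0,0,-0.12]},{"hand":0,"dp":[0,0,0],"twist":[0,0,-0.12]},{"hand":0,"dp":[0,0,0],"twist":[0,0,-0.12]},{"hand":0,"dp":[0,0,0],"twist":[0,0,-0.12]},{"hand":0,"dp":[0,0,0],"twist":[0,0,-0.12]},{"hand":0,"dp":[0,0,0],"twist":[0,0,-0.12]},{"hand":0,"dp":[0,0,0],"twist":[0,0,-0.12]},{"hand":0,"dp":[0,0,0],"twist":[0,0,-0.12]},{"hand":0,"dp":[0,0,0],"twist":[0,0,-0.12]}]'

```text
time_s: 17.47
tool_pos: [0.5701, -0.0811, 0.1135]
eef_rot: [0.184, -3.135, -0.001]
ft_force: [-0.5, 0.5, -0.5]
grip_width: 0.0003
```

>>> play_rows --commands '[{"hand":0,"dp":[0,0,0],"twist":[0,0,-0.12]},{"hand":0,"dp":[0,0,0],"twist":[0,0,-0.12]},{"hand":0,"dp":[0,0,0],"twist":[0,0,-0.12]},{"hand":0,"dp":[0,0,0],"twist":[0,0,-0.12]},{"hand":0,"dp":[0,0,0],"twist":[0,0,-0.12]},{"hand":0,"dp":[0,0,0],"twist":[0,0,-0.12]},{"hand":0,"dp":[0,0,0],"twist":[0,0,-0.12]},{"hand":0,"dp":[0,0,0],"twist":[0,0,-0.12]},{"hand":0,"dp":[0,0,0],"twist":[0,0,-0.06]},{"hand":0,"dp":[0,0,0],"twist":[0,0,0]}]'

```text
time_s: 18.3
tool_pos: [0.5701, -0.0811, 0.1133]
eef_rot: [1.686, -2.651, -0.002]
ft_force: [-0.6, 0.0, 0.0]
grip_width: -0.0004
```

```bash
python3 -c "
from st import *
status(-20,.029,.065)"
```

```text
t 18.3 p [ 0.5701 -0.0811  0.1133] theta -20.5 r 0.0289 alpha -115.1 q7 2.29 tilt [-0.001  0.001 -1.   ] f [-0.6  0.   0. ] tq [-0.02  0.   -0.  ] w -0.0
dp tool [-0.0002 -0.0002  0.0483] twist z -0.089
```

>>> play_rows --commands '[{"hand":0,"dp":[0,0,0.02],"twist":[0,0,-0.09]},{"hand":0,"dp":[0,0,0.012],"twist":[0,0,0]},{"hand":0,"dp":[0,0,0.008],"twist":[0,0,0]},{"hand":0,"dp":[0,0,0.008],"twist":[0,0,0]},{"hand":0,"dp":[0,0,0],"twist":[0,0,0]},{"hand":0,"dp":[0,0,0],"twist":[0,0,0]},{"hand":0,"dp":[0.0029,0.0002,0],"twist":[0,0,0.1]},{"hand":0,"dp":[0.0029,0.0002,0],"twist":[0,0,0.1]},{"hand":0,"dp":[0.0029,0.0002,0],"twist":[0,0,0.1]},{"hand":0,"dp":[0.0029,0.0002,0],"twist":[0,0,0.1]}]'

```text
time_s: 19.13
tool_pos: [0.5655, -0.0904, 0.0675]
eef_rot: [-1.249, 2.879, -0.001]
ft_force: [2.2, 0.4, -0.5]
grip_width: -0.0007
```

>>> play_rows --commands '[{"hand":0,"dp":[0.0023,0.00015,0],"twist":[0,0,0.08]},{"hand":0,"dp":[0.0023,0.00015,0],"twist":[0,0,0.08]},{"hand":0,"dp":[0.0023,0.00015,0],"twist":[0,0,0.08]},{"hand":0,"dp":[0.0023,0.00015,0],"twist":[0,0,0.08]},{"hand":0,"dp":[0.0023,0.00015,0],"twist":[0,0,0.08]},{"hand":0,"dp":[0.0023,0.00015,0],"twist":[0,0,0.08]},{"hand":0,"dp":[0.0023,0.00015,0],"twist":[0,0,0.08]},{"hand":0,"dp":[0.0023,0.00015,0],"twist":[0,0,0.08]},{"hand":0,"dp":[0,0,0],"twist":[0,0,0]},{"hand":0,"dp":[0,0,0],"twist":[0,0,0]}]'

```text
time_s: 19.97
tool_pos: [0.555, -0.1, 0.0687]
eef_rot: [-0.285, 3.113, -0.003]
ft_force: [10.3, -1.5, -5.8]
grip_width: -0.0
```

```bash
python3 -c "
from st import *
status(-80,.029,.065)"
```

```text
t 19.97 p [ 0.555  -0.1     0.0687] theta -67.6 r 0.0314 alpha -169.5 q7 1.46 tilt [ 0.016 -0.001 -1.   ] f [10.3 -1.5 -5.8] tq [-0.3  -2.25  0.  ] w -0.0
dp tool [0.0068 0.0017 0.0036] twist z 0.008
```

Force has risen to 10 N with the finger lagging about 5 mm. Either the nut is seated or something is jammed, so I'll look.

```bash
python3 -c "
from st import *
snap(8)"
```

```text
top (np.float64(-86.11730670396331), 143, array([0.0646, 0.0721, 0.0755, 0.083 ]), array([ 0.54028996, -0.07258764]))
side (np.float64(-84.9358597648625), 201, array([0.0638, 0.07  , 0.078 , 0.0831]), array([ 0.54005812, -0.08428778]))
```

View pics/side8c.png

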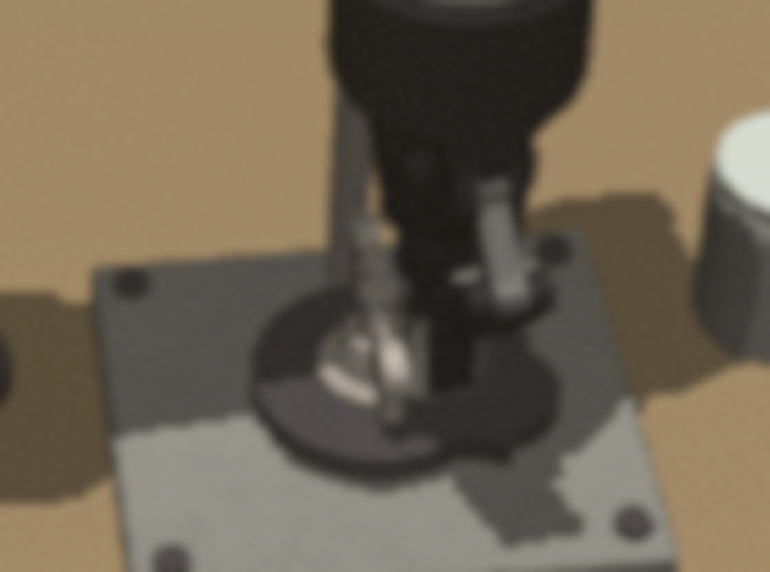

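View pics/top8c.png

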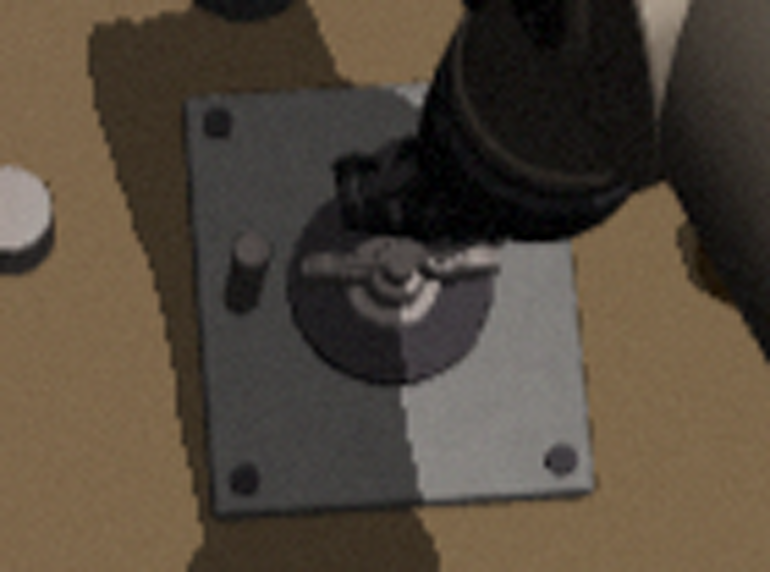

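>>> play_rows --commands '[{"hand":0,"dp":[-0.006,0,0],"twist":[0,0,0]},{"hand":0,"dp":[-0.006,0,0],"twist":[0,0,0]},{"hand":0,"dp":[0,0,-0.02],"twist":[0,0,0]},{"hand":0,"dp":[0,0,-0.02],"twist":[0,0,0]},{"hand":0,"dp":[0,0,-0.03],"twist":[0,0,0]},{"hand":0,"dp":[0,-0.03,-0.01],"twist":[0,0,0]},{"hand":0,"dp":[0,-0.03,0],"twist":[0,0,0]},{"hand":0,"dp":[0,-0.03,0],"twist":[0,0,0]},{"hand":0,"dp":[0,0,0],"twist":[0,0,0]},{"hand":0,"dp":[0,0,0],"twist":[0,0,0]}]'

```text
time_s: 20.9
tool_pos: [0.5762, -0.1881, 0.1461]
eef_rot: [0.281, -3.128, 0.0]
ft_force: [-0.2, 0.7, -0.1]
grip_width: 0.0003
```

```bash
cat > hh.py <<'E'
from st import *
def jig(d):
    C=cloud(d);m=(abs(C[...,2]-.02)<.004)&(np.hypot(C[...,0]-.54,C[...,1]+.07)<.13)
    m=cv2.morphologyEx(m.astype(np.uint8),cv2.MORPH_OPEN,np.ones((3,3)))
    return cv2.minAreaRect(C[m>0][:,:2].astype(np.float32)*1000)
def hts(d,c=C0):
    C=cloud(d);q=C[...,:2]-c;r=np.hypot(q[...,0],q[...,1]);z=C[...,2]
    a=np.radians(nut(d,c)[0]);u=np.abs(q@np.array([np.cos(a),np.sin(a)]));v=np.abs(q@np.array([-np.sin(a),np.cos(a)]))
    m=(u>.02)&(u<.036)&(v<.005)&(z>.06)&(z<.085)
    s=(r<.005)&(z>.05)&(z<.085)
    return "wing z",np.percentile(z[m],[50,80,90,97]).round(4),m.sum(),"stud z",np.percentile(z[s],[20,50,80]).round(4),s.sum()
E
python3 -c "
from hh import *
status();snap(9)
for n in ('0','1','5','6','7','9'):
  for c in ('top','side'):
    d=load(f'pics/{c}{n}.npz');print(c,n,hts(d))
print(jig(load('pics/top0.npz')),jig(load('pics/top9.npz')))
"
```

```text
t 20.9 p [ 0.5762 -0.1881  0.1461] theta -74.2 r 0.1217 alpha -169.7 q7 1.66 tilt [-0.001 -0.    -1.   ] f [-0.2  0.7 -0.1] tq [ 0.11 -0.02 -0.01] w 0.0
top (np.float64(-86.02734520211783), 127, array([0.0642, 0.0714, 0.0748, 0.0763]), array([ 0.53970466, -0.07048087]))
side (np.float64(-87.33226565940005), 140, array([0.0644, 0.0694, 0.0723, 0.0734]), array([ 0.53702004, -0.07593791]))
top 0 ('wing z', array([0.0768, 0.0785, 0.0796, 0.0814]), np.int64(93), 'stud z', array([0.0701, 0.0719, 0.0731]), np.int64(18))
side 0 ('wing z', array([0.0741, 0.0768, 0.0775, 0.0784]), np.int64(86), 'stud z', array([0.0605, 0.0683, 0.0699]), np.int64(22))
top 1 ('wing z', array([0.0764, 0.0787, 0.0794, 0.0807]), np.int64(93), 'stud z', array([0.0704, 0.0716, 0.0728]), np.int64(17))
side 1 ('wing z', array([0.0742, 0.0767, 0.0774, 0.0785]), np.int64(82), 'stud z', array([0.0641, 0.0688, 0.0702]), np.int64(25))Traceback (most recent call last):
  File "<string>", line 6, in <module>
    d=load(f'pics/{c}{n}.npz');print(c,n,hts(d))
                                         ~~~^^^
  File "hh.py", line 1
[... 163 characters left out ...]
                                                       ~~~~~~~~~~~~~^^^^^^^^^^^^^^^^^
    return _quantile_unchecked(
        a, q, axis, out, overwrite_input, method, keepdims, weights)
    return _ureduce(a,
                    func=_quantile_ureduce_func,
    ...<5 lines>...
                    overwrite_input=overwrite_input,
                    method=method)
    r = func(a, **kwargs)
    result = _quantile(arr,
                       quantiles=q,
    ...<2 lines>...
                       out=out,
                       weights=wgt)
    slices_having_nans = np.isnan(arr[-1, ...])
                                  ~~~^^^^^^^^^
IndexError: index -1 is out of bounds for axis 0 with size 0
```

View pics/side9c.png

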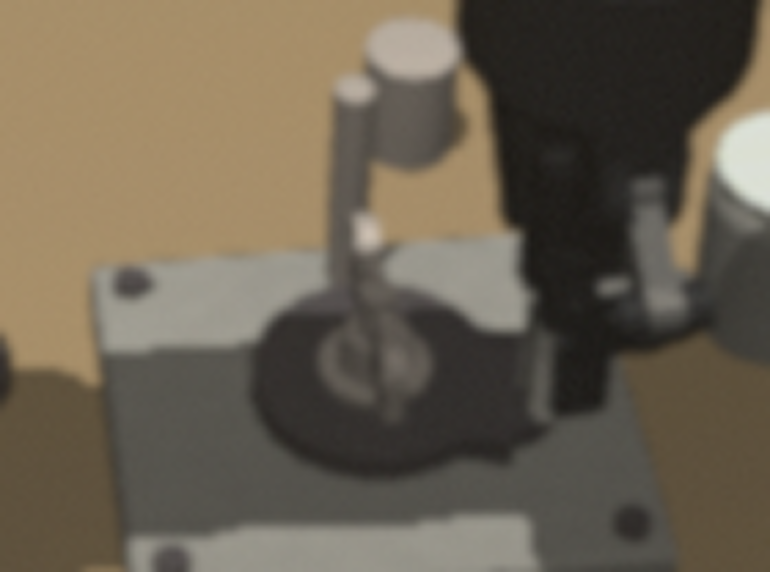

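View pics/top9c.png

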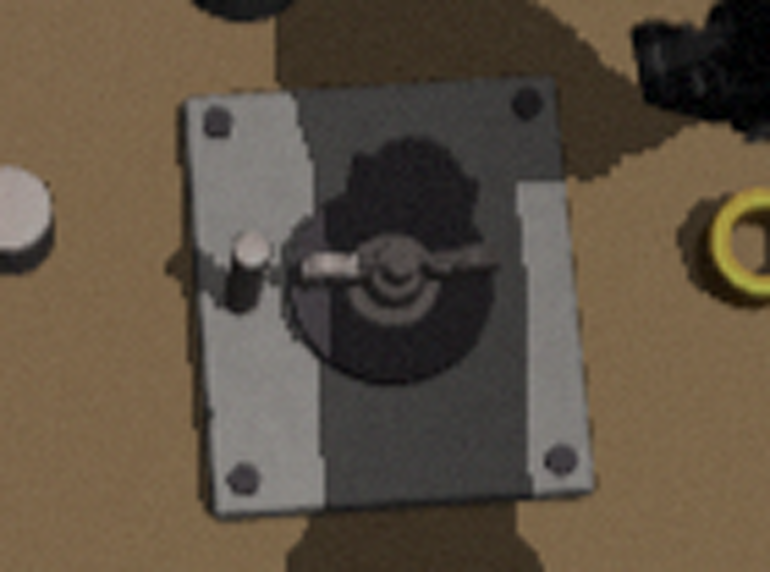

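```bash
sed -i 's/,"stud z",.*$/,(np.percentile(z[s],[20,50,80]).round(4) if s.any() else None)/' hh.py
python3 -c "
from hh import *
for n in ('0','6','7','9'):
  for c in ('top','side'):
    d=load(f'pics/{c}{n}.npz');C1=C0 if n!='9' else np.array([.540,-.072]);print(c,n,hts(d,C1),nut(d,C1)[0])
print(jig(load('pics/top0.npz')),jig(load('pics/top9.npz')))
a=load('pics/top0.npz');b=load('pics/top9.npz')
for d,ps in ((a,[(213,118),(522,94),(247,476),(565,447)]),(b,[(217,123),(526,104),(243,480),(560,460)])):
  P=np.array([onz(d,(297+x/5.5,174+y/5.5),.02)[:2] for x,y in ps]);print(P.mean(0).round(4),np.degrees(np.arctan2(*(P[0]-P[2])[::-1])).round(2),np.degrees(np.arctan2(*(P[1]-P[3])[::-1])).round(2))
"
```

```text
top 0 ('wing z', array([0.0768, 0.0785, 0.0796, 0.0814]), np.int64(93), array([0.0701, 0.0719, 0.0731])) 62.15293455671415
side 0 ('wing z', array([0.0741, 0.0768, 0.0775, 0.0784]), np.int64(86), array([0.0605, 0.0683, 0.0699])) 61.76588497348508
top 6 ('wing z', array([0.0751, 0.0773, 0.0779, 0.0789]), np.int64(68), array([0.0703, 0.0704, 0.0727])) -59.561591273754445
side 6 ('wing z', array([0.0737, 0.075 , 0.0761, 0.0764]), np.int64(61), array([0.0668, 0.0686, 0.0704])) -59.438827871607565
top 7 ('wing z', array([0.072 , 0.0743, 0.0749, 0.0757]), np.int64(23), None) -67.83037856191112
side 7 ('wing z', array([0.0711, 0.0721, 0.0727, 0.0747]), np.int64(51), array([0.0681, 0.0688, 0.07  ])) -68.83840727388468
top 9 ('wing z', array([0.0726, 0.0743, 0.0755, 0.0763]), np.int64(81), array([0.0693, 0.0711, 0.0722])) -86.14876749900228
side 9 ('wing z', array([0.0708, 0.0722, 0.0727, 0.0734]), np.int64(55), array([0.0662, 0.0693, 0.0705])) -86.35495607213001
((543.203125, -70.9375991821289), (170.16993713378906, 150.3655548095703), 5.244331359863281) ((540.3094482421875, -70.67304229736328), (170.19041442871094, 150.255126953125), 3.9354751110076904)
[ 0.543  -0.0716] 5.23 5.47
[ 0.5398 -0.0715] 4.0 4.01
```

The jig moved about 3 mm and 1.3°. The nut has turned 5.7 rad, which is within the stated range, but height alone can't settle whether it's seated. I'll re-push the same wing gently and watch force against motion.

```bash
sed -i 's/C0=.*/C0=np.array([.540,-.0712])/' st.py; python3 -c "
from st import *
status(-40,.030,.115)"
```

```text
t 21.0 p [ 0.5763 -0.1839  0.1464] theta -72.1 r 0.1184 alpha -169.4 q7 1.66 tilt [-0.     0.002 -1.   ] f [ 0.6 -0.5  0.1] tq [ 0.05 -0.05 -0.01] w 0.0
dp tool [-0.0041  0.0942  0.0316] twist z -0.687
```

>>> play_rows --commands '[{"hand":0,"dp":[-0.001,0.0235,0],"twist":[0,0,0]},{"hand":0,"dp":[-0.001,0.0235,0],"twist":[0,0,0]},{"hand":0,"dp":[-0.001,0.0235,0],"twist":[0,0,0]},{"hand":0,"dp":[-0.001,0.0235,0],"twist":[0,0,0]},{"hand":0,"dp":[0,0,0],"twist":[0,0,-0.1]},{"hand":0,"dp":[0,0,0],"twist":[0,0,-0.1]},{"hand":0,"dp":[0,0,0.015],"twist":[0,0,-0.1]},{"hand":0,"dp":[0,0,0.015],"twist":[0,0,-0.1]},{"hand":0,"dp":[0,0,0],"twist":[0,0,0]},{"hand":0,"dp":[0,0,0],"twist":[0,0,0]}]'

```text
time_s: 21.83
tool_pos: [0.5621, -0.0906, 0.1159]
eef_rot: [0.905, -3.007, -0.003]
ft_force: [0.4, -0.7, 0.6]
grip_width: 0.0001
```

```bash
python3 -c "
from st import *
status(-35,.031,.068)"
```

```text
t 21.83 p [ 0.5621 -0.0906  0.1159] theta -41.2 r 0.0294 alpha -146.5 q7 1.83 tilt [-0.002  0.001 -1.   ] f [ 0.4 -0.7  0.6] tq [-0.07 -0.   -0.07] w 0.0
dp tool [-0.0037 -0.0005  0.0479] twist z -0.375
```

>>> play_rows --commands '[{"hand":0,"dp":[-0.0035,-0.001,0.01],"twist":[0,0,0]},{"hand":0,"dp":[0,0,0.01],"twist":[0,0,0]},{"hand":0,"dp":[0,0,0.01],"twist":[0,0,0]},{"hand":0,"dp":[0,0,0.01],"twist":[0,0,0]},{"hand":0,"dp":[0,0,0.008],"twist":[0,0,0]},{"hand":0,"dp":[0,0,0],"twist":[0,0,0]},{"hand":0,"dp":[0.002,0,0],"twist":[0,0,0.05]},{"hand":0,"dp":[0.002,0,0],"twist":[0,0,0.05]},{"hand":0,"dp":[0,0,0],"twist":[0,0,0.0]},{"hand":0,"dp":[0,0,0],"twist":[0,0,0]}]'

```text
time_s: 22.67
tool_pos: [0.5633, -0.0935, 0.0685]
eef_rot: [-0.755, 3.049, -0.001]
ft_force: [0.0, 0.0, -0.2]
grip_width: -0.0002
```

```bash
python3 -c "
from st import *
status(-55,.030,.068)"
```

```text
t 22.67 p [ 0.5633 -0.0935  0.0685] theta -43.7 r 0.0322 alpha -152.2 q7 1.71 tilt [ 0. -0. -1.] f [ 0.   0.  -0.2] tq [ 0.    0.06 -0.06] w -0.0
dp tool [0.0065 0.0008 0.0005] twist z -0.126
```

>>> play_rows --commands '[{"hand":0,"dp":[0.002,0.0003,0],"twist":[0,0,0.03]},{"hand":0,"dp":[0.002,0.0003,0],"twist":[0,0,0.03]},{"hand":0,"dp":[0.001,0.0002,0],"twist":[0,0,0.03]},{"hand":0,"dp":[0,0,0],"twist":[0,0,0]},{"hand":0,"dp":[0.001,0,0],"twist":[0,0,0.03]},{"hand":0,"dp":[0,0,0],"twist":[0,0,0.0]},{"hand":0,"dp":[0,0,0],"twist":[0,0,0]},{"hand":0,"dp":[0,0,0],"twist":[0,0,0]},{"hand":0,"dp":[0,0,0],"twist":[0,0,0.0]},{"hand":0,"dp":[0,0,0],"twist":[0,0,0]}]'

```text
time_s: 23.5
tool_pos: [0.5575, -0.0952, 0.0683]
eef_rot: [-0.57, 3.089, 0.0]
ft_force: [-0.2, -0.0, 0.1]
grip_width: 0.0
```

```bash
python3 -c "
from st import *
status(-55,.030,.068)"
```

```text
t 23.5 p [ 0.5575 -0.0952  0.0683] theta -53.9 r 0.0297 alpha -159.1 q7 1.61 tilt [ 0.  0. -1.] f [-0.2 -0.   0.1] tq [-0.05  0.03 -0.03] w 0.0
dp tool [ 0.0005 -0.0005  0.0003] twist z -0.246
```

>>> play_rows --commands '[{"hand":0,"dp":[0.001,0,0],"twist":[0,0,0.02]},{"hand":0,"dp":[0.001,0,0],"twist":[0,0,0.02]},{"hand":0,"dp":[0.001,0,0],"twist":[0,0,0.02]},{"hand":0,"dp":[0.001,0,0],"twist":[0,0,0.02]},{"hand":0,"dp":[0,0,0],"twist":[0,0,0]},{"hand":0,"dp":[0,0,0],"twist":[0,0,0]},{"hand":0,"dp":[0,0,0],"twist":[0,0,0]},{"hand":0,"dp":[0,0,0],"twist":[0,0,0]},{"hand":0,"dp":[0,0,0],"twist":[0,0,0]},{"hand":0,"dp":[0,0,0],"twist":[0,0,0]}]'

```text
time_s: 24.33
tool_pos: [0.5556, -0.0962, 0.0687]
eef_rot: [-0.443, 3.106, 0.0]
ft_force: [5.3, 1.1, -2.8]
grip_width: 0.0005
```

```bash
python3 -c "
from st import *
status(-63,.030,.068)"
```

```text
t 24.33 p [ 0.5556 -0.0962  0.0687] theta -58.0 r 0.0295 alpha -163.8 q7 1.54 tilt [ 0.005  0.001 -1.   ] f [ 5.3  1.1 -2.8] tq [ 0.12 -1.21 -0.09] w 0.0
dp tool [ 0.0024 -0.0011  0.0007] twist z -0.188
```

Force reached 5.3 N, about four times the thread friction, with the wing stuck at the same place as before. Strokes 1 and 2 passed through this same pose at about 2 N. The wing-to-stud height also fits a seated nut, so I'll retreat and check.

>>> play_rows --commands '[{"hand":0,"dp":[-0.005,0,0],"twist":[0,0,0]},{"hand":0,"dp":[-0.006,0,0],"twist":[0,0,0]},{"hand":0,"dp":[0,0,-0.015],"twist":[0,0,0]},{"hand":0,"dp":[0,0,-0.03],"twist":[0,0,0]},{"hand":0,"dp":[0,0,-0.04],"twist":[0,0,0]},{"hand":0,"dp":[0,0,-0.04],"twist":[0,0,0]},{"hand":0,"dp":[0,-0.04,-0.02],"twist":[0,0,0]},{"hand":0,"dp":[0,-0.04,0],"twist":[0,0,0]},{"hand":0,"dp":[0,-0.04,0],"twist":[0,0,0]},{"hand":0,"dp":[0,-0.04,0],"twist":[0,0,0]}]'

```text
time_s: 25.17
tool_pos: [0.6082, -0.2461, 0.2127]
eef_rot: [0.445, -3.109, 0.002]
ft_force: [0.9, 0.0, 0.6]
grip_width: -0.0001
```

>>> play_rows --commands '[{"hand":0,"dp":[0,-0.03,0],"twist":[0,0,0]},{"hand":0,"dp":[0,-0.03,0],"twist":[0,0,0]},{"hand":0,"dp":[0,-0.03,0],"twist":[0,0,0]},{"hand":0,"dp":[0,0,0],"twist":[0,0,0]},{"hand":0,"dp":[0,0,0],"twist":[0,0,0]},{"hand":0,"dp":[0,0,0],"twist":[0,0,0]},{"hand":0,"dp":[0,0,0],"twist":[0,0,0]},{"hand":0,"dp":[0,0,0],"twist":[0,0,0]},{"hand":0,"dp":[0,0,0],"twist":[0,0,0]},{"hand":0,"dp":[0,0,0],"twist":[0,0,0]}]'

```text
time_s: 26.0
tool_pos: [0.6336, -0.33, 0.2124]
eef_rot: [0.447, -3.11, 0.0]
ft_force: [-0.1, -0.6, 0.1]
grip_width: -0.0002
```

```bash
python3 -c "
from hh import *
status();snap(10)
for c in ('top','side'):
    d=load(f'pics/{c}10.npz');print(c,hts(d))
print(jig(load('pics/top10.npz')))
def obj(d,c,r,z0,z1):
    C=cloud(d);m=(np.hypot(C[...,0]-c[0],C[...,1]-c[1])<r)&(C[...,2]>z0)&(C[...,2]<z1);return C[m][:,:2].mean(0).round(4),m.sum()
a=load('pics/top0.npz');b=load('pics/top10.npz')
for n,c,z in (('tin',(.685,-.014),.06),('roller',(.567,.076),.037),('bush',(.566,-.224),.022),('spare',(.404,-.032),.045)): print(n,obj(a,c,.045,z,.1),obj(b,c,.045,z,.1))
"
```

```text
t 26.0 p [ 0.6336 -0.33    0.2124] theta -70.1 r 0.2752 alpha -163.6 q7 2.01 tilt [ 0. -0. -1.] f [-0.1 -0.6  0.1] tq [ 0.02 -0.    0.01] w -0.0
top (np.float64(-85.82866210555518), 126, array([0.0642, 0.0715, 0.0746, 0.0768]), array([ 0.53966583, -0.07079965]))
side (np.float64(-86.55468747971597), 142, array([0.0622, 0.0695, 0.0725, 0.0739]), array([ 0.53699894, -0.07649276]))
top ('wing z', array([0.0725, 0.0742, 0.0756, 0.0768]), np.int64(80), array([0.0703, 0.0719, 0.0734]))
side ('wing z', array([0.0707, 0.0726, 0.0732, 0.0741]), np.int64(55), array([0.0679, 0.0693, 0.0704]))
((540.51708984375, -70.7195053100586), (170.64886474609375, 150.03433227539062), 4.033670902252197)
tin (array([ 0.6802, -0.0151]), np.int64(504)) (array([ 0.6804, -0.0145]), np.int64(503))
roller (array([0.5654, 0.0774]), np.int64(202)) (array([0.5654, 0.0773]), np.int64(203))
bush (array([ 0.5582, -0.2179]), np.int64(221)) (array([ 0.5584, -0.2177]), np.int64(217))
spare (array([ 0.4058, -0.0367]), np.int64(52)) (array([ 0.4059, -0.0365]), np.int64(54))
```

View pics/side10c.png

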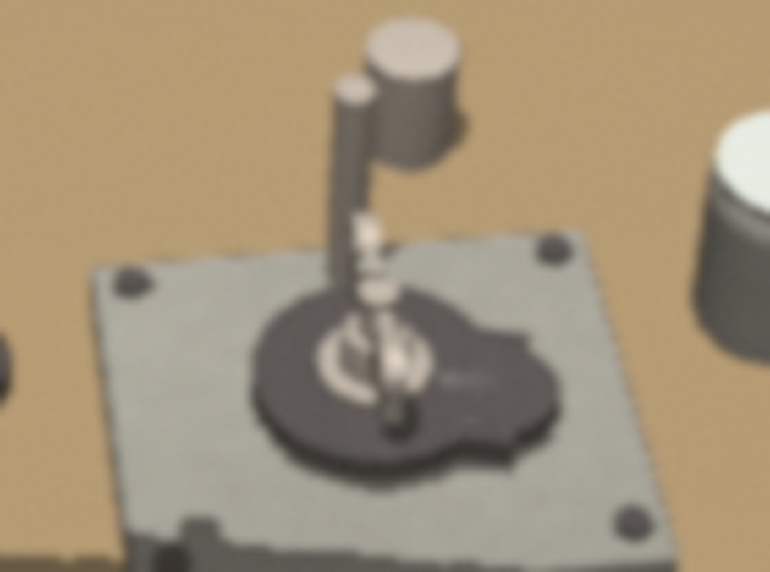

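View pics/top10.png

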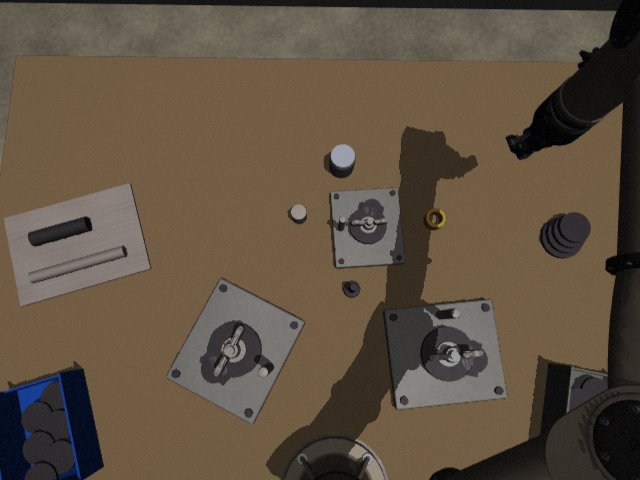

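The nut's angle on the jig didn't change under the 5 N test push. The bystanders are where they were, the jig is about 3 mm off, and the arm is clear. I'm handing in.

```bash
python3 -c "
from station import order,readout
print(order.finish_job()); print(readout.get_state()['time_s'])"
```

```text
the job is handed in; nothing more can be done
None
the job is handed in; nothing more can be done
```

I ran the wing nut on the smallest jig down clockwise in three one-wing strokes with the fingers shut, about 5.7 rad in all, until it stopped. The job was handed in just after 26 s; the hand-in gives no verdict.

- **Seated:** a second gentle push reached about 5.3 N, against 1.5 N of thread friction. The nut did not turn on the jig (wings at about -86° before and after, jig yaw 4°). Strokes 1 and 2 had passed the same place at about 2–3 N.
- **Height, the weaker check:** the nut sank about 4.5 mm, as 5.7 rad should give. At the end the wing tops read about 1.5 mm above the stud top, where 1.0 mm is expected when seated. The depth noise is about that large, so I relied on the stop force.
- **Jig:** reaching the stop pushed it with about 10 N. It slid about 3 mm and turned 1.3°, and it looks flat on the bench.
- **Surroundings:** the tin, roller, bush and spare stud are within 1 mm of where they were. The arm ended clear to the right at a height of 0.21 m, with no force on the tool.

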